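# Weigh a flange on the trip balance

## Robot

A 7-joint arm with a two-finger parallel gripper is mounted at the origin on the work surface. World frame = base frame: x ahead of the robot, y to its left, z up, the work surface at z = 0. Lengths are in mm, angles in rad, forces in N, time in s.
With the tool pointing down it reaches from about 400 to 900 mm from the base axis. Payload 5.5 kg.
Tool frame: the origin (TCP) lies between the finger pads; the fingertips stand 25 mm ahead of it and the grasp point (between the pads) lies 6 mm ahead of it (tcp_to_tips is the distance from the TCP to the fingertips, in mm); z points along the fingers, y is the line along which they close (so a half turn about z gives the same grasp; the last joint's range is limited). The gripper opens to 92 mm and grips with 3 to 60 N. Pads are 19 mm wide; open, the fingers measure 130 mm over their backs; the gripper's body (75 mm by 190 mm) begins 47 mm behind the grasp point.
Start: joints at [1.482, 0.501, -0.427, 1.55, 0.221, 1.138, -0.21], TCP at [224.016, -610.178, 215.829] pointing down, gripper open.
Joint ranges: [-2.88, 2.88], [-0.31, 2.03], [-1.54, 1.56], [0.2, 2.42], [-1.41, 4.55], [0.19, 2.02], [-2.57, 2.57]. Speed limits (rad/s): [2.57, 2.57, 3.14, 3.14, 3.14, 3.14, 3.14].

## Interface

Orientations are given as a rotation vector (axis times angle).
In Python, from station import * gives the robot as it stands.
- The arm moves only by the tool jog_arm, never from a script. Its argument "commands" is text: rows parted by semicolons, each of 5 numbers parted by spaces: the shift along the tool's x, y, z normalised to -1 to 1, where 1 is 0.04 m, then the turn about the tool's z normalised to -1 to 1, where 1 is 4 degrees, then the closure, from 0 (fully open) to 1 (shut). A call has 1 to 10 rows; each row shifts and turns the commanded pose from where the row before left it, along the tool's axes as they then stand; what a row does not reach is not made up. A row lasts 1/8 s, in which the tool goes at most 62.5 mm and 10.7 degrees, less where a joint would pass 70% of its speed; a pose out of reach is approached as far as the arm can. A call with a number of a shift or a turn outside -1 to 1 is refused whole. A call with a gripper value outside its range is refused whole. The fingers move at their own pace and stop on an object; "grip_force" is the grip in N (left out, the last holds). Time passes only in rows, so rows that do not move let the fingers close. It gives the time, the measured TCP pose, the force, the opening and the grip force at its end, in the units of the state.
- state(): the state, without advancing time (a new reading comes with each control period).
- read_camera(name): name is "side" or "top"; returns a dict with "frame" (480x640x3 uint8, red, green, blue), "vertical_fov" (degrees; the focal length in pixels is half the picture's height over the tangent of half this angle, whatever the lens; pixels are square), "cx", "cy" (the principal point, pixels), "cam_to_world" (4x4, takes a point from camera to world coordinates). Camera axes: x right, y up, looking along -z (the intrinsics and any distortion apply to the point x, -y, -z); pixel columns grow to the right and rows downward; lengths in mm; the calibration is good to about 2 mm. A picture is of the moment at which its call begins. There is no depth.
- hand_in(): hands the job in; it is judged then, once.
The state is a dict: "clock": time; "joint_pos": joint angles; "joint_velocities": joint speeds; "joint_efforts": joint torques, N m; "position": TCP position; "tcp_rot": TCP orientation; "contact_force": force on the tool from outside, world axes, zero at the start; "wrist_torque": the same for the moment, N m; "grip_width": finger opening in mm; "grip_force": force on a finger pad.
Only numpy, scipy, OpenCV 4.12 (cv2) and the standard library are available. Lean on these libraries where they do the work, as an engineer would, in place of code of your own. Each camera call takes 0.05 s, during which the arm holds its last target. There are 200 camera calls.

## Task

Weigh the flange that lies on the trip balance: pick what is needed from the tray's weights, set it on the empty pan, and slide the poise along its bar until the beam rests level, with the hand off. Handle the balance gently: only light finger pressure on it, ease the weights on (and off) so that the beam never swings over or drops onto its stops with a knock, and do not touch the flange or disturb the other things; weights not used stay standing in the tray or on the bench.

Things in the scene. Friction and masses are not known exactly. Their poses are not given: they have to be found in the camera images.
- balance: Double-pan trip balance, fixed; blue base 200 mm (x) by 330 mm (y). Origin: underside centre, below the beam pivot (100 mm up). Beam along y: flange pan at +y, empty weight pan at -y, poise bar on the -x side. Mid: white scale plate (64 mm wide, top 187 mm up), green level band, red pointer up to 212 mm. Links keep the pans horizontal: where on a pan a load stands does not matter.
- beam (a joint): Beam angle, rad: 0 level (pointer in the green band), positive = weight pan down, stops at -0.10 and 0.10. Pans hang 135 mm from the pivot (13.5 mm up or down at a stop). Lightly damped, settles in about 1.5 s. Sensitive: near level 1.6 g of unbalance tilts it 0.01 rad; more than 16 g lies on a stop. Starts at -0.10. Let go with 30 g or more of unbalance it knocks onto its stop.
- weight_pan (a point): Centre of the top face of the weight pan, a round steel plate 130 mm across, 6 mm thick; 120 mm above the bench when level, 133.5 mm at the start. Pressed down, it gives way once the force equals the unbalance (1 to 3 N at the start, nearly the same over its whole travel) and then rests on its stop, 106.5 mm up. Met faster than about 25 mm/s it jolts the beam.
- flange_pan (a point): Centre of the top face of the other pan, with the flange on it.
- flange: The part to be weighed: aluminium flange, disc 100 mm across, 10 mm thick, with a boss 60 mm across, 20 mm high in all, turned out underneath by an unknown amount: its mass is only known to be 120 to 290 g. Lies on the flange pan; origin at its underside centre. Leave it alone.
- poise (a joint): Reading of the sliding poise, m: 0 to 0.10, growing towards the weight pan (-y of the balance). 1 mm counts as 1 g added on the weight pan (at 0 the empty beam balances). Slides with about 1.2 N of friction, stays where it is left, end stops at both ends. Starts near 0.
- poise_knob (a point): Top centre of the poise's upright round knob, 15 mm across, 35 mm tall, on a steel block 24 mm along the bar, 22 mm across it, 30 mm tall. It rides on a thin graduated bar along the balance's y axis, 105 mm to the -x side of the pivot. Knob top 132 mm above the bench when level; it follows the beam's tilt (5 mm at most).
- tray: Flat wooden weight tray, fixed, 225 mm (x) by 74 mm (y), inner floor 6 mm up, rim 12 mm high, lined blue. Origin: underside centre. The three weights stand in it in a row along its x axis at -70, 0 and +70 mm, in any order.
- w200: Brass 200 g weight: cylinder 29 mm across and 33 mm tall, neck, then a knob 19 mm across and 12 mm tall from 38 to 50 mm; origin at its underside centre. Pick it up by the knob.
- w100: Brass 100 g weight: cylinder 23 mm across and 26 mm tall, neck, then a knob 17 mm across and 12 mm tall from 31 to 43 mm; origin at its underside centre. Pick it up by the knob.
- w50: Brass 50 g weight: cylinder 18.4 mm across and 20 mm tall, neck, then a knob 15 mm across and 12 mm tall from 25 to 37 mm; origin at its underside centre. Pick it up by the knob.
- centring_ring: Bystander: aluminium ring 68 mm across, 8 mm high.
- blank_flange: Bystander: steel blank flange 75 mm across, 15 mm high.
- screwdriver: Bystander: blue screwdriver, 200 mm long.
- wrench: Bystander: open-ended wrench, 180 mm long.
- grease_jar: Bystander: white jar with a blue cap, 56 mm across, 55 mm high.
- clamp: Bystander: aluminium clamp ring 68 mm across, 14 mm high.

How it is judged:
By the outcome, as a careful person would: the job done as asked, in the order asked, and still so for the second after the job is handed in, with the robot touching nothing.
It also fails if it takes over 72 s, if anything falls off the work surface, if the arm or the gripper's body presses on something with over 40 N, if the wrist force passes 120 N, or if a joint passes its speed limit or range.

## Working session

There is one attempt and no reset: what is moved stays moved. The work goes in short steps, Python scripts to look and compute and a tool call to move; the robot and the scene stay as the last step left them, time stands still between calls to the robot, and variables do not carry over. Pictures are saved under pics/ and viewed, at most 10 in all, crops included, and the job is handed in when it is done.

Besides the shell and the picture viewer there is one more tool, called after ">>>" by a JSON object that holds its "op" and its "data", one argument or row to a line. jog_arm: Moves the arm, as the interface text tells. Scaled input: -1 to 1 covers 0.04 m each way for a shift and 4 degrees each way for a turn. Its arguments: {"type":"object","properties":{"commands":{"type":"string"},"grip_force":{"type":"number"}},"required":["commands"]}

```bash
ls; mkdir -p pics
cat > h.py <<'E'
from station import *
import numpy as np, cv2
def snap(n,fn=None):
    c=read_camera(n)
    if fn: cv2.imwrite('pics/'+fn,c['frame'][:,:,::-1])
    return c
def ray(c,u,v):
    f=240/np.tan(np.radians(c['vertical_fov'])/2)
    T=np.array(c['cam_to_world']); d=T[:3,:3]@np.array([(u-c['cx'])/f,-(v-c['cy'])/f,-1]); return T[:3,3],d
def onz(c,u,v,z):
    o,d=ray(c,u,v); return o+d*(z-o[2])/d[2]
def proj(c,p):
    f=240/np.tan(np.radians(c['vertical_fov'])/2)
    T=np.array(c['cam_to_world']); q=T[:3,:3].T@(np.array(p)-T[:3,3]); return c['cx']-f*q[0]/q[2],c['cy']+f*q[1]/q[2]
E
python3 - <<'E'
from h import *
s=state();print(s)
for n in('top','side'):
    c=snap(n,n+'0.png');print({k:v for k,v in c.items() if k!='frame'})
E
```

```text
pics
{'clock': 0.0, 'joint_pos': array([ 1.48220554,  0.50183249, -0.42677984,  1.55144222,  0.22082067,
        1.1382485 , -0.21029497]), 'joint_velocities': array([-0.00210907, -0.00093782, -0.00058656, -0.00146312,  0.00077913,
       -0.00205501,  0.00025139]), 'joint_efforts': array([-5.74714468e-04, -5.66589761e+01, -5.81642702e+00, -2.79105574e+01,
       -6.85216114e-02,  3.07641516e-02,  1.94072613e-04]), 'position': array([ 223.68562474, -609.55598499,  214.7902061 ]), 'tcp_rot': array([-3.09127975e+00, -5.49510745e-01,  4.36790451e-04]), 'contact_force': array([-0.50162354,  0.78930632,  0.9815286 ]), 'wrist_torque': array([0.03891905, 0.0062075 , 0.01142425]), 'grip_force': 0.0, 'grip_width': 91.55343227992616}
{'vertical_fov': 55.21355044794434, 'cx': 316.10878188228594, 'cy': 233.95322664916745, 'cam_to_world': array([[ 1.90485815e-02,  9.87277749e-01, -1.57860058e-01,
         3.61357423e+02],
       [-9.99805868e-01,  1.80138918e-02, -7.98282417e-03,
         5.80631492e+01],
       [-5.03759068e-03,  1.57981474e-01,  9.87429226e-01,
         9.98716074e+02],
       [ 0.00000000e+00,  0.00000000e+00,  0.00000000e+00,
         1.00000000e+00]])}
{'vertical_fov': 54.137440085248805, 'cx': 324.5111922712757, 'cy': 250.19144765959715, 'cam_to_world': array([[ 9.94698077e-01,  5.71547289e-02, -8.54931180e-02,
         3.94015632e+02],
       [-1.02833101e-01,  5.61235381e-01, -8.21243082e-01,
        -7.88157414e+02],
       [ 1.04383688e-03,  8.25680437e-01,  5.64137152e-01,
         7.02733161e+02],
       [ 0.00000000e+00,  0.00000000e+00,  0.00000000e+00,
         1.00000000e+00]])}
```

View pics/top0.png

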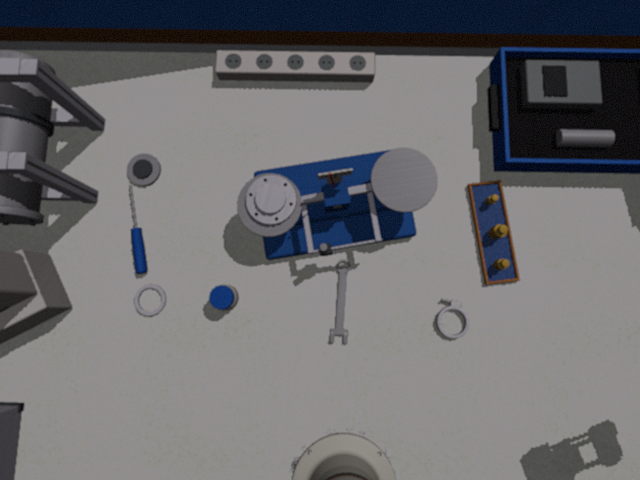

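View pics/side0.png

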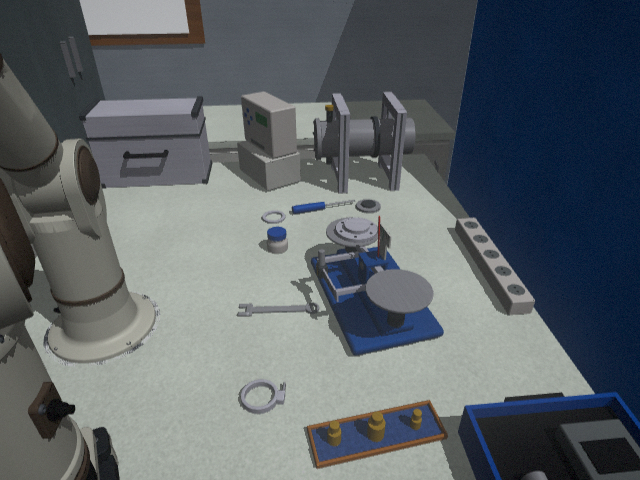

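Top view shows the balance at about (335,205), with the weight pan at (404,180), the flange pan at (270,203), the poise knob at (325,249) and the tray at (493,232). The weights are at about (493,198), (501,231) and (503,264), with the 200 g in the middle. Side view shows the weights at (335,433), (377,427) and (417,419). Next I measure them closely.

Run:
```python
from h import *
t=snap('top');s=snap('side')
a=cv2.resize(t['frame'][140:290,230:530],None,fx=2.6,fy=2.6,interpolation=cv2.INTER_CUBIC)
b=cv2.resize(s['frame'][210:470,300:450],None,fx=2.3,fy=2.3,interpolation=cv2.INTER_CUBIC)
cv2.imwrite('pics/ca.png',a[:,:,::-1]);cv2.imwrite('pics/cb.png',b[:,:,::-1]);print(a.shape,b.shape)
for n,c in(('top',t),('side',s)):
    hsv=cv2.cvtColor(c['frame'],cv2.COLOR_RGB2HSV)
    m=cv2.inRange(hsv,(17,110,70),(32,255,255))
    k,l,st,ce=cv2.connectedComponentsWithStats(m)
    for i in range(1,k):
        if st[i,4]>12: print(n,'brass',st[i],ce[i].round(1))
    # blue base / tray quads
    m=cv2.inRange(hsv,(105,120,40),(125,255,255))
    k,l,st,ce=cv2.connectedComponentsWithStats(m)
    for i in range(1,k):
        if st[i,4]>300:
            q=cv2.minAreaRect(np.argwhere(l==i)[:,::-1].astype(np.float32)); print(n,'blue',st[i],np.round(cv2.boxPoints(q)).tolist())
```

```text
(390, 780, 3) (598, 345, 3)
top brass [488 195  10   6  40] [493.5 197.5]
top brass [494 225  15  12 105] [501.7 229.1]
top brass [497 259  12   9  59] [503.4 262.2]
top blue [    0     0   640    35 19051] [[-0.0, 0.0], [639.0, 0.0], [639.0, 34.0], [0.0, 34.0]]
top blue [ 499   46  141  119 2260] [[499.0, 46.0], [639.0, 46.0], [639.0, 164.0], [499.0, 164.0]]
top blue [ 255  152  130   97 4883] [[254.0, 172.0], [384.0, 151.0], [397.0, 235.0], [268.0, 256.0]]
top blue [ 473  184   42   96 1875] [[472.0, 186.0], [497.0, 182.0], [515.0, 276.0], [489.0, 281.0]]
top blue [374 196  42  44 974] [[373.0, 196.0], [407.0, 189.0], [416.0, 235.0], [382.0, 241.0]]
top blue [264 224  43  35 996] [[262.0, 230.0], [303.0, 223.0], [307.0, 252.0], [267.0, 259.0]]
top blue [132 228  15  45 470] [[130.0, 229.0], [141.0, 227.0], [147.0, 272.0], [136.0, 273.0]]
top blue [210 286  24  23 442] [[210.0, 286.0], [233.0, 286.0], [233.0, 308.0], [210.0, 308.0]]
side brass [326 105   7   6  36] [329.4 107.2]
side brass [412 409  10  20 121] [417.1 418.2]
side brass [368 411  17  30 311] [377.6 425.6]
side brass [329 420  12  25 207] [335.2 432.2]
side blue [  448     0   192   480 57895] [[448.0, 0.0], [639.0, 0.0], [639.0, 479.0], [448.0, 479.0]]
side blue [359 252  40  29 402] [[356.0, 254.0], [389.0, 242.0], [398.0, 268.0], [366.0, 280.0]]
side blue [ 321  279  122   75 2536] [[305.0, 339.0], [321.0, 278.0], [447.0, 313.0], [431.0, 373.0]]
side blue [ 337  406  104   50 1410] [[331.0, 427.0], [434.0, 403.0], [440.0, 432.0], [337.0, 456.0]]
```

View pics/ca.png

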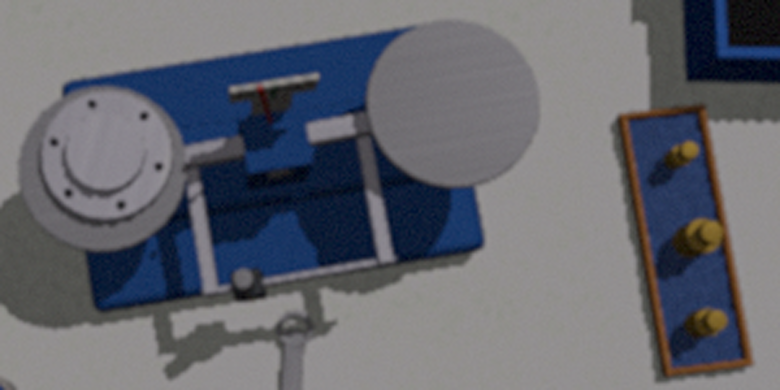

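View pics/cb.png

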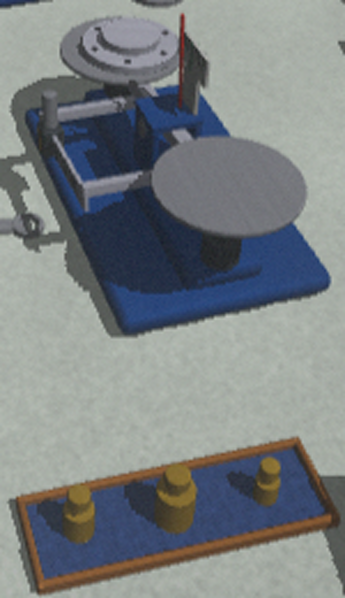

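Top crop: weight pan centre (453,103), poise knob top (244,280), and knob tops of w50 (690,149), w200 (712,228) and w100 (717,317). Side crop: knob tops at (269,464), (178,473) and (79,493), pan centre (229,186), poise knob (49,97).

```bash
cat >> h.py <<'E'
def tri(t,p,s,q):
    A=[];b=[]
    for c,(u,v) in((t,p),(s,q)):
        o,d=ray(c,u,v); d=d/np.linalg.norm(d);P=np.eye(3)-np.outer(d,d);A.append(P);b.append(P@o)
    x=np.linalg.lstsq(np.vstack(A),np.hstack(b),rcond=None)[0]; return x
E
python3 - <<'E'
from h import *
t=snap('top');s=snap('side')
T=lambda u,v:(u/2.6+230-.3,v/2.6+140-.3)
S=lambda u,v:(u/2.3+300-.3,v/2.3+210-.3)
for n,a,b,z in(('w50',(690,149),(269,464),43),('w200',(712,228),(178,473),56),('w100',(717,317),(79,493),49),('pan',(453,103),(229,186),133.5),('poise',(244,280),(49,97),130)):
    print(n,onz(t,*T(*a),z).round(1),onz(s,*S(*b),z).round(1),tri(t,T(*a),s,S(*b)).round(1))
# tray corners, outer rim top z=12 ; base corners
for n,u in(('tray',[(617,116),(705,107),(750,361),(666,376)]),('base',[(64,85),(482,246),(97,309)])):
    for a in u: print(n,onz(t,*T(*a),12).round(1))
# flange pan and knob axis
print('flpan',onz(t,*T(103,167),106.5).round(1))
from scipy.spatial.transform import Rotation as R
print(R.from_rotvec(state()['tcp_rot']).as_matrix().round(3))
E
```

```text
w50 [ 600.9 -314.2   43. ] [ 597.2 -314.5   43. ] [ 599.1 -314.1   42.7]
w200 [ 533. -324.   56.] [ 527.8 -324.6   56. ] [ 530.5 -324.    55.5]
w100 [ 462.3 -327.5   49. ] [ 457.6 -328.6   49. ] [ 460.  -327.8   48.1]
pan [ 610.4 -103.6  133.5] [ 608.2 -109.9  133.5] [ 610.8 -104.4  129.1]
poise [474.5  50.4 130. ] [472.6  40.  130. ] [474.5  50.3 122.9]
tray [ 636.4 -265.6   12. ]
tray [ 645.6 -340.6   12. ]
tray [ 430.4 -368.    12. ]
tray [ 416.8 -298.5   12. ]
base [655.4 206.3  12. ]
base [ 522.2 -149.2   12. ]
base [463.4 171.1  12. ]
flpan [562.8 159.6 106.5]
[[ 0.939  0.345 -0.   ]
 [ 0.345 -0.939  0.001]
 [ 0.    -0.001 -1.   ]]
```

>>> {"op": "jog_arm", "data": {
  "commands": "0 0 0 0.825 0.55;0 0 0 0.825 0.55;0.84 -0.784 0.3 0.825 0.55;0.84 -0.784 0.3 0.825 0.55;0.84 -0.784 0.3 0 0.55;0.84 -0.784 0.3 0 0.55;0.84 -0.784 0.3 0 0.55;0.84 -0.784 0.3 0 0.55;0.84 -0.784 0.3 0 0.55;0.84 -0.784 0.3 0 0.55",
  "grip_force": 15
}}

```text
clock: 1.55
position: [455.0, -322.8, 119.6]
tcp_rot: [3.135, 0.19, 0.001]
contact_force: [0.5, -0.1, 0.7]
grip_width: 40.8
grip_force: 0.0
```

```bash
cat >> h.py <<'E'
from scipy.spatial.transform import Rotation as R
def to(x,y,z):
    s=state();M=R.from_rotvec(s['tcp_rot']).as_matrix();d=M.T@(np.array([x,y,z])-s['position'])
    print('pos',s['position'].round(1),'yaw',np.degrees(np.arctan2(M[1,0],M[0,0])).round(2),'units',(d/40).round(3),'t',s['clock'],'w',round(s['grip_width'],1),'f',s['contact_force'].round(2))
E
python3 -c "
from h import *
to(460,-328,49)
f=[]
for i in range(6): snap('top');f.append(state()['contact_force'])
print(np.array(f).round(2))
to(460,-328,49)"
```

```text
pos [ 455.  -322.8  119.6] yaw 6.94 units [0.107 0.144 1.766] t 1.55 w 40.8 f [ 0.46 -0.13  0.67]
[[ 2.61  5.53 -0.07]
 [ 0.82 -0.07  0.76]
 [ 0.31 -0.02 -0.09]
 [-0.4  -0.21  0.02]
 [-0.38 -0.51 -1.17]
 [-0.09 -0.06  0.72]]
pos [ 453.4 -325.1  119.9] yaw 6.87 units [0.155 0.091 1.774] t 1.85 w 41.2 f [-0.09 -0.06  0.72]
```

>>> {"op": "jog_arm", "data": {
  "commands": "0.15 0.09 0.4 0 0.55;0 0 0.5 0 0.55;0 0 0.5 0 0.55;0 0 0.36 0 0.55;0 0 0 0 0.55;0 0 0 0 1;0 0 0 0 1;0 0 0 0 1;0 0 0 0 1"
}}

```text
clock: 2.98
position: [460.7, -326.8, 49.9]
tcp_rot: [3.135, 0.191, 0.001]
contact_force: [0.4, 0.2, -0.3]
grip_width: 6.3
grip_force: 0.0
```

```bash
python3 -c "
from h import *
to(460,-328,49)"
```

```text
pos [ 460.7 -326.8   49.9] yaw 6.95 units [-0.021  0.027  0.021] t 2.975 w 6.3 f [ 0.38  0.2  -0.26]
```

```bash
python3 -c "
from h import *
c=snap('side');t=snap('top')
a=cv2.resize(c['frame'][340:470,290:450],None,fx=2.5,fy=3,interpolation=cv2.INTER_CUBIC)
b=cv2.resize(t['frame'][170:300,440:560],None,fx=3,fy=3,interpolation=cv2.INTER_CUBIC)
cv2.imwrite('pics/g1.png',np.hstack([a,b])[:,:,::-1])
to(460,-328,49)"
```

```text
pos [ 460.6 -326.7   49.7] yaw 6.96 units [-0.019  0.03   0.016] t 3.075 w 1.1 f [ 0.13 -0.81 -0.64]
```

View pics/g1.png

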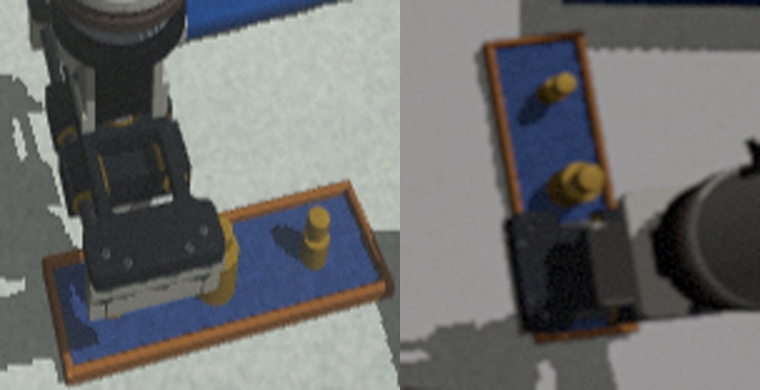

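Left, the side view: the gripper is shut at about (155,270) and hides w100. w200 at (220,265) and w50 at (317,240) are still standing. The width of 1 mm means it closed on nothing. I open, lift and look again.

>>> {"op": "jog_arm", "data": {
  "commands": "0 0 0 0 0.55;0 0 0 0 0.55;0 0 0 0 0.55;0 0 -0.3 0 0.55;0 0 -0.6 0 0.55;0 0 -0.8 0 0.55;0 0 -0.8 0 0.55"
}}

```text
clock: 3.95
position: [460.7, -326.5, 151.2]
tcp_rot: [3.136, 0.191, 0.001]
contact_force: [-0.1, -0.4, -0.1]
grip_width: 41.5
grip_force: 0.0
```

```bash
python3 -c "
from h import *
c=snap('side');t=snap('top')
a=cv2.resize(c['frame'][320:470,290:450],None,fx=2.5,fy=2.5,interpolation=cv2.INTER_CUBIC)
b=cv2.resize(t['frame'][170:295,430:560],None,fx=3,fy=3,interpolation=cv2.INTER_CUBIC)
cv2.imwrite('pics/g2.png',np.hstack([a,b])[:,:,::-1])
to(460,-328,49)
p=state()['position'];print(proj(c,p-[0,0,25]),proj(t,p))"
```

```text
pos [ 463.3 -328.1  154.1] yaw 6.97 units [-0.096 -0.027  2.626] t 4.05 w 41.4 f [-0.12 -0.39  0.92]
(np.float64(338.4472358851304), np.float64(390.6153615237743)) (np.float64(528.6611692274288), np.float64(255.50068957059722))
```

View pics/g2.png

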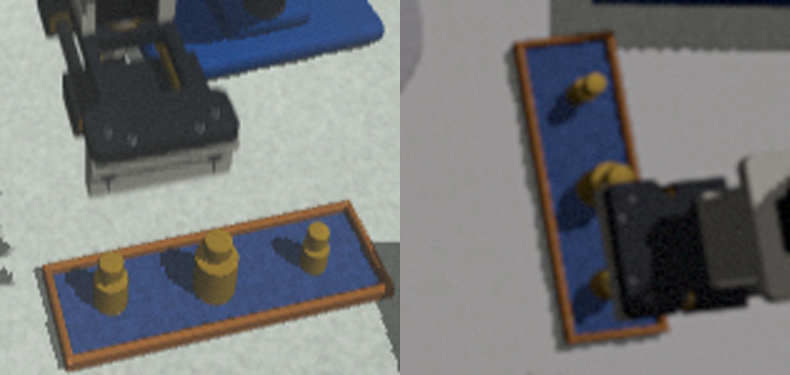

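w100 still stands at crop (110,265), undisturbed. The visible fingers sit around crop (160,175), right of the projected TCP at (121,176), so I check for a pose offset.

```bash
python3 -c "
from h import *
c=snap('side');t=snap('top');s=state();p=s['position'];M=R.from_rotvec(s['tcp_rot']).as_matrix()
print(p.round(1))
for y in(-40,-20,0,20,40):
  for x in (-37,0,37): print(x,y,'side',np.round(proj(c,p+M@np.array([x,y,25])),1),'top',np.round(proj(t,p+M@np.array([x,y,-45])),1))
print(proj(c,[460,-328,49]))
b=cv2.resize(c['frame'][290:450,300:420],None,fx=3.6,fy=3.6,interpolation=cv2.INTER_CUBIC)
cv2.imwrite('pics/g3.png',b[:,:,::-1])
"
```

```text
[ 460.9 -327.   150.6]
-37 -40 side [307.6 375.8] top [519.8 277.6]
0 -40 side [330.6 371.7] top [516.2 256.6]
37 -40 side [353.2 367.7] top [512.6 235.8]
-37 -20 side [310.2 385.7] top [531.2 276.4]
0 -20 side [333.6 381.5] top [527.5 255.4]
37 -20 side [356.7 377.3] top [523.8 234.7]
-37 0 side [312.8 396.2] top [542.5 275.2]
0 0 side [336.8 391.7] top [538.8 254.2]
37 0 side [360.3 387.3] top [535.  233.5]
-37 20 side [315.6 407.1] top [553.9 274.1]
0 20 side [340.1 402.4] top [550.  253.1]
37 20 side [364.1 397.8] top [546.2 232.4]
-37 40 side [318.5 418.6] top [565.3 272.9]
0 40 side [343.5 413.7] top [561.3 251.9]
37 40 side [368.1 408.8] top [557.4 231.2]
(np.float64(335.51810122616007), np.float64(423.5698732107077))
```

View pics/g3.png

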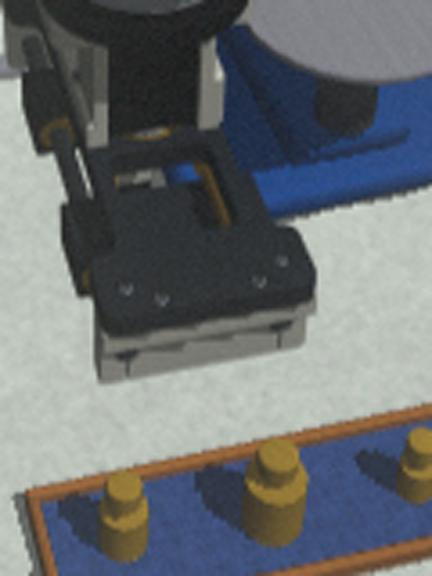

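The visible gripper centre reads about 29 mm off in tool x against the kinematics. Before moving, I check the cameras against the robot base and find which image parts move when the fingers open.

```bash
python3 -c "
from h import *
c=snap('side');t=snap('top')
np.savez('before.npz',s=c['frame'],t=t['frame'])
print('base',proj(c,[0,0,0]),proj(t,[0,0,0]))
for a in range(0,360,60): print(np.round(proj(c,[95*np.cos(np.radians(a)),95*np.sin(np.radians(a)),10])))
"
```

```text
base (np.float64(104.24908660164667), np.float64(324.7783589605707)) (np.float64(343.8829320712018), np.float64(488.7577778000873))
[149. 318.]
[135. 295.]
[ 92. 298.]
[ 57. 324.]
[ 66. 351.]
[116. 348.]
```

>>> {"op": "jog_arm", "data": {
  "commands": "0 0 0 0 0;0 0 0 0 0;0 0 0 0 0;0 0 0 0 0"
}}

```text
clock: 4.75
position: [460.5, -326.6, 149.2]
tcp_rot: [-3.136, -0.191, 0.0]
contact_force: [0.4, 1.0, 0.2]
grip_width: 76.4
grip_force: 0.0
```

```bash
python3 -c "
from h import *
c=snap('side');t=snap('top')
b=np.load('before.npz')
print(state()['grip_width'])
for n,f,g in(('side',c['frame'],b['s']),('top',t['frame'],b['t'])):
    d=cv2.absdiff(cv2.GaussianBlur(f,(3,3),0),cv2.GaussianBlur(g,(3,3),0)).max(2)>40
    k,l,st,ce=cv2.connectedComponentsWithStats(d.astype(np.uint8))
    print(n,[(st[i].tolist(),ce[i].round().tolist()) for i in range(1,k) if st[i,4]>8])
up=lambda f,r:cv2.resize(f[r[0]:r[1],r[2]:r[3]],(395,395),interpolation=cv2.INTER_CUBIC)
cv2.imwrite('pics/g4.png',np.hstack([up(c['frame'],(270,410,290,430)),up(t['frame'],(180,320,480,620))])[:,:,::-1])
"
```

```text
84.7583662221418
side [([327, 60, 58, 42, 105], [357.0, 78.0]), ([328, 69, 14, 8, 16], [334.0, 73.0]), ([333, 79, 10, 11, 23], [337.0, 84.0]), ([292, 81, 29, 11, 38], [307.0, 84.0]), ([354, 83, 13, 10, 18], [360.0, 87.0]), ([346, 90, 29, 14, 40], [361.0, 95.0]), ([323, 93, 32, 23, 57], [339.0, 104.0]), ([235, 106, 7, 6, 9], [238.0, 108.0]), ([357, 117, 8, 7, 11], [360.0, 119.0]), ([364, 183, 7, 5, 13], [367.0, 185.0]), ([302, 309, 3, 13, 27], [303.0, 314.0]), ([307, 326, 6, 9, 44], [309.0, 330.0]), ([316, 326, 4, 7, 13], [318.0, 329.0]), ([321, 338, 3, 8, 14], [322.0, 341.0]), ([336, 340, 14, 16, 145], [342.0, 348.0]), ([365, 340, 6, 9, 33], [368.0, 344.0]), ([351, 343, 5, 9, 22], [353.0, 347.0]), ([315, 348, 5, 16, 58], [317.0, 355.0]), ([373, 353, 12, 12, 23], [380.0, 357.0]), ([275, 362, 7, 8, 35], [278.0, 366.0]), ([269, 364, 3, 5, 13], [270.0, 366.0]), ([319, 373, 6, 13, 54], [322.0, 379.0]), ([278, 375, 5, 6, 17], [280.0, 378.0]), ([277, 390, 5, 11, 27], [279.0, 396.0]), ([285, 391, 5, 8, 31], [287.0, 395.0]), ([336, 394, 19, 8, 114], [345.0, 398.0]), ([252, 401, 21, 9, 110], [263.0, 405.0]), ([284, 400, 5, 9, 33], [286.0, 404.0]), ([276, 404, 3, 4, 12], [277.0, 406.0]), ([243, 411, 3, 5, 9], [244.0, 413.0]), ([287, 422, 9, 7, 35], [291.0, 425.0])]
top [([524, 231, 13, 5, 51], [530.0, 233.0]), ([567, 267, 9, 5, 32], [571.0, 269.0]), ([531, 270, 13, 5, 55], [537.0, 272.0]), ([478, 294, 5, 6, 13], [480.0, 297.0]), ([437, 298, 7, 5, 12], [440.0, 300.0]), ([447, 298, 6, 3, 13], [450.0, 299.0]), ([457, 299, 7, 3, 16], [460.0, 300.0]), ([412, 303, 9, 4, 27], [416.0, 305.0]), ([428, 302, 4, 3, 10], [429.0, 303.0]), ([413, 311, 6, 2, 11], [416.0, 312.0]), ([462, 311, 7, 13, 39], [466.0, 317.0]), ([455, 316, 7, 12, 46], [458.0, 322.0])]
```

View pics/g4.png

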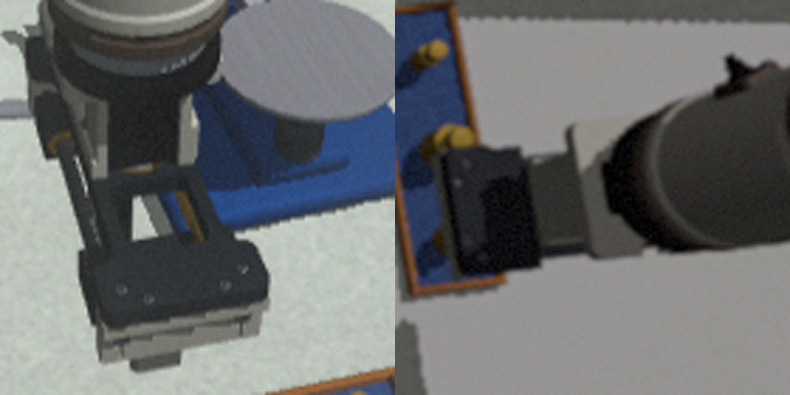

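The small tab that appeared at side px (345,398) is the near finger. It sits in the right column but some 40 mm higher than I expected for the tips. I check what the station offers.

```bash
python3 -c "
import station;print([n for n in dir(station) if n[0]!='_'],getattr(station,'tcp_to_tips',None))
from h import *
c=snap('side');b=np.load('before.npz')['s']
f=cv2.cvtColor(c['frame'],cv2.COLOR_RGB2GRAY)
print(f[384:410:1,330:364:2])
print(state()['joint_pos'].round(3))
for y in(35,46,65):
  for z in(120,140,160,180): print(y,z,np.round(proj(c,[460.5+.122*y,-326.6-.9925*y,z])))
"
```

```text
['PlanningError', 'hand_in', 'read_camera', 'state', 'tcp_to_tips'] 25.0
[[ 49  51  46  54  59  80  87  86  96  97 116 121 121 115 114 110  92]
 [ 52  54  55  87  95 118 119 118 119 120 114 116 109  97  95  93  96]
 [ 67  67  90 120 120 120 116 120 116 110 105  95  80  81  83 120 119]
 [ 97  99 121 121 121 115 113 110  93  89  82  83  95  96  97 123 119]
 [120 118 118 113 112  96  91  95  96  93  97  96 118 122 120 120 120]
 [114 105  91  92  82  81  82 118 121 120 123 120 119 122 118 122 121]
 [ 80  55  59  85  97  96  96 119 121 119 120 121 119 121 118 121 121]
 [ 59  67  79 111 121 121 123 121 117 119 118 120 119 118 121 120 126]
 [ 86  78 107 117 118 118 120 118 121 117 117 121 119 121 131 141 158]
 [118 101 117 122 121 124 119 121 118 120 120 117 113 145 167 184 200]
 [117 106 116 121 119 119 121 122 115 115 110  96  89 187 191 192 199]
 [122 120 121 122 121 117 114 112 102  96  82  82  82 189 183 188 194]
 [122 139 122 120 113 109  96  89  82  79  79  79  77 191 182 188 194]
 [124 144 150 133  86  81  80  85  82  79  81  85  81 186 186 194 189]
 [154 171 198 150  65  78  84  80
[... 398 characters left out ...]
 193 192 189 152 146 163 189 190 191 196 192 196 190 194 194 188]
 [183 189 192 193 188 192 195 193 195 197 196 190 194 187 193 192 189]
 [183 190 195 191 191 198 197 193 192 195 196 186 189 186 191 195 199]
 [189 185 186 192 193 191 192 192 192 196 195 189 192 192 193 196 197]
 [192 187 186 199 198 195 194 195 193 194 192 188 188 192 192 193 191]
 [193 188 183 200 197 195 196 193 194 194 194 194 187 196 194 187 186]]
[ 0.952  0.435 -0.482  1.829  0.245  0.937 -1.087]
35 120 [342. 413.]
35 140 [343. 404.]
35 160 [343. 395.]
35 180 [343. 386.]
46 120 [344. 419.]
46 140 [345. 411.]
46 160 [345. 401.]
46 180 [345. 392.]
65 120 [348. 431.]
65 140 [348. 422.]
65 160 [349. 413.]
65 180 [349. 403.]
```

```bash
python3 -c "
from h import *
c=snap('side');t=snap('top')
for n,a,b in(('plate',(513,254),(354,367)),('wrist',(567,244),(340,285))):
  x=tri(t,a,c,b);print(n,x.round(),np.round(proj(t,x)),np.round(proj(c,x)))
# plate screws, side crop g4: (121,290),(149,299),(225,285),(243,269); top crop left part px
for z in(150,175,200,225,250,275): print(z,[onz(c,290+u/2.82,270+v/2.82,z).round().tolist()[:2] for u,v in((85,260),(100,325),(265,290),(240,240))],[onz(t,480+(u-395)/2.82,180+v/2.82,z).round().tolist()[:2] for u,v in((443,150),(460,272),(540,268),(528,152))])
"
```

```text
plate [ 478. -303.  149.] [513. 248.] [346. 368.]
wrist [ 463. -311.  318.] [567. 243.] [339. 285.]
150 [[439.0, -288.0], [443.0, -333.0], [533.0, -319.0], [527.0, -282.0]] [[505.0, -273.0], [424.0, -281.0], [428.0, -333.0], [504.0, -329.0]]
175 [[437.0, -311.0], [441.0, -354.0], [527.0, -340.0], [521.0, -305.0]] [[500.0, -263.0], [422.0, -271.0], [426.0, -322.0], [500.0, -318.0]]
200 [[435.0, -333.0], [439.0, -374.0], [521.0, -361.0], [515.0, -328.0]] [[496.0, -254.0], [420.0, -261.0], [424.0, -310.0], [496.0, -307.0]]
225 [[433.0, -356.0], [436.0, -395.0], [514.0, -383.0], [509.0, -351.0]] [[492.0, -244.0], [419.0, -251.0], [422.0, -299.0], [492.0, -295.0]]
250 [[431.0, -379.0], [434.0, -416.0], [508.0, -404.0], [503.0, -374.0]] [[488.0, -234.0], [417.0, -241.0], [420.0, -287.0], [487.0, -284.0]]
275 [[429.0, -401.0], [432.0, -436.0], [502.0, -425.0], [497.0, -397.0]] [[484.0, -224.0], [415.0, -231.0], [418.0, -275.0], [483.0, -272.0]]
```

The base projects correctly in both cameras. The gripper body is symmetric about the reported x and y, but its span only matches the stated 190 mm if the hand stands about 38 mm higher than reported. That also explains why it closed above the knob. I lower again with care, watching the force.

>>> {"op": "jog_arm", "data": {
  "commands": "0 0.03 0.4 0 0.67;0 0 0.7 0 0.67;0 0 0.7 0 0.67;0 0 0.5 0 0.67;0 0 0.2 0 0.67;0 0 0.15 0 0.67;0 0 0.15 0 0.67;0 0 0 0 0.67"
}}

```text
clock: 6.0
position: [460.7, -327.9, 37.5]
tcp_rot: [3.136, 0.191, 0.0]
contact_force: [0.0, 0.1, 0.1]
grip_width: 30.3
grip_force: 0.0
```

```bash
python3 -c "
from h import *
to(460,-328,11)
c=snap('side');to(460,-328,11)"
```

```text
pos [ 460.7 -327.9   37.5] yaw 6.96 units [-0.019  0.     0.663] t 6.0 w 30.3 f [0.04 0.1  0.09]
pos [ 460.9 -328.    37.8] yaw 6.96 units [-0.023 -0.003  0.669] t 6.05 w 30.1 f [-0.45 -0.32 -0.03]
```

>>> {"op": "jog_arm", "data": {
  "commands": "0 0 0.12 0 0.67;0 0 0.12 0 0.67;0 0 0.12 0 0.67;0 0 0.1 0 0.67;0 0 0.1 0 0.67;0 0 0 0 0.67;0 0 0 0 1;0 0 0 0 1;0 0 0 0 1;0 0 0 0 1",
  "grip_force": 10
}}

```text
clock: 7.3
position: [460.8, -327.9, 15.2]
tcp_rot: [3.136, 0.191, 0.0]
contact_force: [0.0, -0.0, -0.0]
grip_width: 20.9
grip_force: 10.0
```

```bash
python3 -c "
from h import *
to(460,-328,11)"
```

```text
pos [ 460.8 -327.9   15.2] yaw 6.95 units [-0.019 -0.001  0.104] t 7.3 w 20.9 f [ 0.01 -0.01 -0.01]
```

>>> {"op": "jog_arm", "data": {
  "commands": "0 0 0 0 1;0 0 0 0 1;0 0 -0.1 0 1;0 0 -0.2 0 1;0 0 -0.4 0 1;0 0 -0.4 0 1;0 0 -0.4 0 1;0 0 0 0 1"
}}

```text
clock: 8.3
position: [461.9, -328.7, 77.1]
tcp_rot: [3.133, 0.19, 0.004]
contact_force: [0.2, -0.3, -1.4]
grip_width: 21.2
grip_force: 10.0
```

```bash
python3 -c "
from h import *
to(460,-328,11)
c=snap('side');t=snap('top')
to(460,-328,11)
hsv=cv2.cvtColor(c['frame'],cv2.COLOR_RGB2HSV)
m=cv2.inRange(hsv,(17,110,70),(32,255,255))
k,l,st,ce=cv2.connectedComponentsWithStats(m)
print([(st[i].tolist()) for i in range(1,k) if st[i,4]>12])
cv2.imwrite('pics/g5.png',np.hstack([cv2.resize(x[a:a+130,b:b+130],(395,395),interpolation=cv2.INTER_CUBIC) for x,a,b in((c['frame'],350,290),(t['frame'],170,460))])[:,:,::-1])
"
```

```text
pos [ 461.9 -328.7   77.1] yaw 6.95 units [-0.05  -0.028  1.653] t 8.3 w 21.2 f [ 0.21 -0.29 -1.39]
pos [ 460.6 -328.    75.3] yaw 6.94 units [-0.015 -0.003  1.608] t 8.4 w 21.3 f [-0.13  0.3  -0.84]
[[326, 105, 7, 6, 36], [412, 409, 10, 20, 123], [371, 418, 14, 23, 197]]
```

>>> {"op": "jog_arm", "data": {
  "commands": "0 0 0.5 0 1;0 0 0.5 0 1;0 0 0.3 0 1;0 0 0.1 0 1;0 0 0.08 0 1;0 0 0.02 0 0.67;0 0 0 0 0.67;0 0 -0.2 0 0.67;0 0 0 0 1;0 0 0 0 1"
}}

```text
clock: 9.65
position: [460.9, -328.1, 23.5]
tcp_rot: [3.135, 0.19, 0.001]
contact_force: [0.3, -0.5, 3.8]
grip_width: 16.4
grip_force: 10.0
```

>>> {"op": "jog_arm", "data": {
  "commands": "0 0 0 0 1;0 0 0 0 1;0 0 -0.1 0 1;0 0 -0.4 0 1;0 0 -0.8 0 1;0 0 -0.8 0 1;0 0 -0.8 0 1;0 0 -0.8 0 1;0 0 0 0 1"
}}

```text
clock: 10.78
position: [462.6, -328.8, 174.6]
tcp_rot: [3.132, 0.191, 0.007]
contact_force: [0.8, 0.2, -1.8]
grip_width: 16.4
grip_force: 10.0
```

```bash
python3 -c "
from h import *
c=snap('side');t=snap('top')
to(610.5,-104.5,133.5+37+6-38)
cv2.imwrite('pics/g5.png',np.hstack([cv2.resize(x[a:a+130,b:b+130],(395,395),interpolation=cv2.INTER_CUBIC) for x,a,b in((c['frame'],300,290),(t['frame'],170,460))])[:,:,::-1])
"
```

```text
pos [ 460.4 -327.8  171.3] yaw 6.95 units [ 4.402 -5.088  0.818] t 10.875 w 16.7 f [-0.47 -0.57 -1.42]
```

View pics/g5.png

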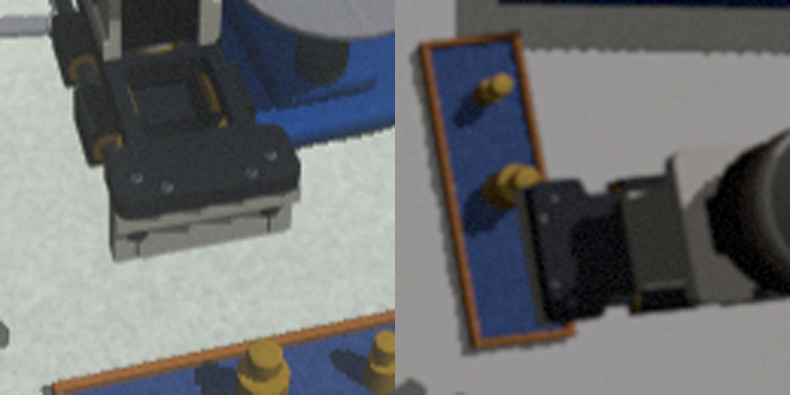

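w100 is gone from the tray and held by its knob (16.5 mm); the other two weights still stand. I carry it over the pan.

>>> {"op": "jog_arm", "data": {
  "commands": "0.55 -0.636 0 0 1;0.55 -0.636 0 0 1;0.55 -0.636 0 0 1;0.55 -0.636 0 0 1;0.55 -0.636 0 0 1;0.55 -0.636 0 0 1;0.55 -0.636 0 0 1;0.55 -0.636 0 0 1;0 0 0.2 0 1;0 0 0 0 1"
}}

```text
clock: 12.12
position: [608.8, -104.9, 160.7]
tcp_rot: [-3.135, -0.191, 0.007]
contact_force: [-0.7, -0.8, -0.5]
grip_width: 16.4
grip_force: 10.0
```

```bash
cat >> h.py <<'E'
def fz(n):
    f=[]
    for i in range(n): snap('side');f.append(state()['contact_force'])
    print('F',np.mean(f,0).round(2),np.std(f,0).round(2))
def pan_v():
    c=snap('side');return c
E
python3 -c "
from h import *
fz(3);fz(12)
to(610.5,-104.5,150.7)
c=snap('side');np.savez('ref.npz',s=c['frame'])
"
```

```text
F [-0.2   0.18 -1.45] [0.4  0.15 0.83]
F [-0.07  0.21 -0.8 ] [0.45 0.43 0.55]
pos [ 610.7 -104.5  163.1] yaw 6.96 units [-0.005  0.     0.31 ] t 12.875 w 16.1 f [ 0.41  0.37 -0.5 ]
```

>>> {"op": "jog_arm", "data": {
  "commands": "0 0 0.06 0 1;0 0 0.05 0 1;0 0 0.04 0 1;0 0 0.04 0 1;0 0 0.04 0 1;0 0 0.04 0 1;0 0 0.04 0 1;0 0 0.04 0 1;0 0 0.04 0 1;0 0 0.02 0 1"
}}

```text
clock: 14.18
position: [610.9, -104.7, 146.7]
tcp_rot: [3.136, 0.19, 0.001]
contact_force: [-0.6, -1.0, 1.4]
grip_width: 16.4
grip_force: 10.0
```

```bash
python3 -c "
from h import *
fz(3);fz(12)
to(610.5,-104.5,150.7)
c=snap('side');np.savez('ref2.npz',s=c['frame'])
b=np.load('ref.npz')['s']
d=cv2.absdiff(cv2.GaussianBlur(c['frame'],(3,3),0),cv2.GaussianBlur(b,(3,3),0)).max(2)>35
print(np.argwhere(d[205:270,320:420]).shape, 'pointer/flange region', d[205:260,325:395].sum())
"
```

```text
F [-0.02 -0.99  0.89] [0.46 0.07 0.43]
F [-0.06 -1.36  1.32] [0.42 0.47 0.5 ]
pos [ 610.8 -104.6  146.7] yaw 6.95 units [-0.006 -0.003 -0.101] t 14.925 w 16.1 f [ 0.22 -1.53  2.64]
(818, 2) pointer/flange region 600
```

>>> {"op": "jog_arm", "data": {
  "commands": "0 0 0.04 0 1;0 0 0.04 0 1;0 0 0 0 1;0 0 0 0 1"
}}

```text
clock: 15.48
position: [610.7, -104.4, 143.4]
tcp_rot: [-3.136, -0.191, -0.0]
contact_force: [0.9, -1.3, 2.1]
grip_width: 16.6
grip_force: 10.0
```

```bash
python3 -c "
from h import *
fz(20)
to(610.5,-104.5,150.7)
"
```

```text
F [ 0.12 -0.98  1.38] [0.39 0.64 0.45]
pos [ 610.7 -104.4  143.5] yaw 6.96 units [-0.006  0.002 -0.181] t 16.475 w 16.8 f [0.65 0.06 1.23]
```

The reaction is about 2.3 N, so m is about 235 g and 200 g is the right weight. I ease off slowly and put w100 back.

>>> {"op": "jog_arm", "data": {
  "commands": "0 0 -0.03 0 1;0 0 -0.04 0 1;0 0 -0.04 0 1;0 0 -0.03 0 1;0 0 -0.02 0 1;0 0 -0.02 0 1;0 0 -0.03 0 1;0 0 -0.04 0 1;0 0 -0.2 0 1;0 0 -0.4 0 1"
}}

```text
clock: 17.73
position: [610.1, -104.5, 177.6]
tcp_rot: [-3.135, -0.191, 0.002]
contact_force: [0.2, -0.3, -0.5]
grip_width: 16.4
grip_force: 10.0
```

>>> {"op": "jog_arm", "data": {
  "commands": "-0.55 0.6 0 0 1;-0.55 0.64 0 0 1;-0.55 0.64 0 0 1;-0.55 0.64 0 0 1;-0.55 0.64 0 0 1;-0.55 0.64 0 0 1;-0.55 0.64 0.3 0 1;-0.55 0.64 0.6 0 1;0 0 0.6 0 1;0 0 0 0 1"
}}

```text
clock: 18.98
position: [459.5, -327.2, 116.8]
tcp_rot: [-3.134, -0.189, 0.003]
contact_force: [-0.5, 0.2, -0.7]
grip_width: 16.3
grip_force: 10.0
```

```bash
python3 -c "
from h import *
snap('top')
to(460.5,-328,23.2)
"
```

```text
pos [ 460.9 -327.2  118. ] yaw 6.97 units [-0.012  0.02   2.371] t 19.025 w 16.3 f [ 0.58  1.58 -1.74]
```

>>> {"op": "jog_arm", "data": {
  "commands": "0 0.02 0.6 0 1;0 0 0.8 0 1;0 0 0.6 0 1;0 0 0.2 0 1;0 0 0.1 0 1;0 0 0.06 0 1;0 0 0 0 1;0 0 0 0 0.65;0 0 0 0 0.65;0 0 -0.3 0 0.65"
}}

```text
clock: 20.27
position: [460.1, -327.9, 34.8]
tcp_rot: [-3.135, -0.191, 0.002]
contact_force: [0.1, 0.2, -0.3]
grip_width: 32.0
grip_force: 0.0
```

>>> {"op": "jog_arm", "data": {
  "commands": "0 0 -0.8 0 0.65;0 0 -0.3 0 0.65;0.5 0 0 0 0.65;0.8 0.06 0 0 0.65;0.45 0.06 0 0 0.65;0 0 0 0 0.65"
}}

```text
clock: 21.02
position: [532.9, -322.9, 78.0]
tcp_rot: [-3.134, -0.194, -0.001]
contact_force: [-0.5, -0.3, -0.8]
grip_width: 32.1
grip_force: 0.0
```

```bash
python3 -c "
from h import *
t=snap('top');c=snap('side')
to(530.5,-324,30.2)
for n,x in(('t',t),('s',c)):
  m=cv2.inRange(cv2.cvtColor(x['frame'],cv2.COLOR_RGB2HSV),(17,110,70),(32,255,255))
  k,l,st,ce=cv2.connectedComponentsWithStats(m)
  print(n,[(st[i].tolist()) for i in range(1,k) if st[i,4]>12])
"
```

```text
pos [ 530.3 -323.8   77.9] yaw 7.0 units [0.006 0.007 1.192] t 21.125 w 32.1 f [-0.34  0.21 -0.06]
t [[490, 195, 8, 6, 33]]
s [[368, 412, 17, 29, 250], [412, 419, 9, 10, 61], [329, 420, 11, 12, 70], [328, 429, 13, 11, 53]]
```

>>> {"op": "jog_arm", "data": {
  "commands": "0 0 0.4 0 0.65;0 0 0.4 0 0.65;0 0 0.25 0 0.65;0 0 0.14 0 0.65;0 0 0 0 0.65;0 0 0 0 1;0 0 0 0 1;0 0 0 0 1;0 0 0 0 1",
  "grip_force": 14
}}

```text
clock: 22.25
position: [531.2, -324.7, 32.0]
tcp_rot: [3.135, 0.191, 0.001]
contact_force: [-0.1, -0.2, 2.9]
grip_width: 18.3
grip_force: 14.0
```

>>> {"op": "jog_arm", "data": {
  "commands": "0 0 -0.1 0 1;0 0 -0.5 0 1;0 0 -0.8 0 1;0 0 -0.9 0 1;0 0 -0.9 0 1;0 0 -0.5 0 1;0 0 0 0 1"
}}

```text
clock: 23.12
position: [531.8, -325.2, 181.4]
tcp_rot: [3.133, 0.19, 0.004]
contact_force: [0.2, 0.3, -2.7]
grip_width: 18.4
grip_force: 14.0
```

```bash
python3 -c "
from h import *
snap('top')
to(610.5,-104.5,157.7)
"
```

```text
pos [ 530.7 -324.7  179.6] yaw 6.95 units [ 2.647 -5.224  0.546] t 23.175 w 18.2 f [-0.01 -1.02 -1.66]
```

>>> {"op": "jog_arm", "data": {
  "commands": "0.33 -0.653 0 0 1;0.33 -0.653 0 0 1;0.33 -0.653 0 0 1;0.33 -0.653 0 0 1;0.33 -0.653 0 0 1;0.33 -0.653 0 0 1;0.33 -0.653 0 0 1;0.33 -0.653 0.1 0 1;0 0 0.1 0 1;0 0 0.1 0 1"
}}

```text
clock: 24.42
position: [609.0, -105.1, 165.6]
tcp_rot: [3.136, 0.19, -0.005]
contact_force: [0.8, 0.1, -1.5]
grip_width: 18.3
grip_force: 14.0
```

```bash
python3 -c "
from h import *
fz(12)
to(610.5,-104.5,157.7)
"
```

```text
F [-0.25  0.1  -2.09] [0.42 0.47 0.37]
pos [ 610.4 -104.5  167.6] yaw 6.95 units [0.003 0.001 0.248] t 25.025 w 18.2 f [ 0.68 -0.08 -2.03]
```

>>> {"op": "jog_arm", "data": {
  "commands": "0 0 0.06 0 1;0 0 0.05 0 1;0 0 0.04 0 1;0 0 0.04 0 1;0 0 0.04 0 1;0 0 0.04 0 1;0 0 0.03 0 1;0 0 0.03 0 1;0 0 0 0 1;0 0 0 0 1"
}}

```text
clock: 26.28
position: [610.4, -104.6, 154.3]
tcp_rot: [3.136, 0.19, 0.0]
contact_force: [-0.8, -1.7, 0.2]
grip_width: 18.0
grip_force: 14.0
```

```bash
python3 -c "
from h import *
fz(16)
to(610.5,-104.5,157.7)
"
```

```text
F [-0.21 -1.43  0.32] [0.37 0.5  0.43]
pos [ 610.3 -104.4  154.2] yaw 6.96 units [ 0.004  0.004 -0.087] t 27.075 w 18.3 f [ 0.41 -1.55  0.58]
```

>>> {"op": "jog_arm", "data": {
  "commands": "0 0 -0.02 0 1;0 0 -0.02 0 1;0 0 -0.02 0 1;0 0 -0.02 0 1;0 0 0 0 1;0 0 0 0 1"
}}

```text
clock: 27.82
position: [610.3, -104.2, 157.4]
tcp_rot: [-3.136, -0.191, -0.0]
contact_force: [-0.0, -1.0, 0.7]
grip_width: 18.4
grip_force: 14.0
```

```bash
python3 -c "
from h import *
fz(12)
to(610.5,-104.5,157.7)
"
```

```text
F [-0.17 -0.65  0.44] [0.49 0.49 0.42]
pos [ 610.3 -104.3  157.4] yaw 6.96 units [ 0.004  0.006 -0.007] t 28.425 w 18.1 f [ 0.15 -0.63  0.37]
```

Still floating. I rise 1.6 mm more.

>>> {"op": "jog_arm", "data": {
  "commands": "0 0 -0.02 0 1;0 0 -0.02 0 1;0 0 0 0 1;0 0 0 0 1;0 0 0 0 1"
}}

```text
clock: 29.05
position: [610.3, -104.2, 159.0]
tcp_rot: [-3.136, -0.191, -0.0]
contact_force: [-0.5, 0.8, 0.3]
grip_width: 18.4
grip_force: 14.0
```

```bash
python3 -c "
from h import *
fz(10)
to(610.5,-104.5,157.7)
"
```

```text
F [-0.6   0.83 -0.01] [0.6  0.45 0.35]
pos [ 610.3 -104.3  159. ] yaw 6.96 units [0.004 0.007 0.033] t 29.55 w 18.2 f [ 0.09  1.16 -0.07]
```

>>> {"op": "jog_arm", "data": {
  "commands": "0 0 0 0 0.76;0 0 0 0 0.72;0 0 0 0 0.65;0 0 0 0 0.65;0 0 -0.2 0 0.65;0 0 -0.5 0 0.65;0 0 -0.8 0 0.65;0 0 0 0 0.65"
}}

```text
clock: 30.55
position: [613.0, -104.3, 223.7]
tcp_rot: [3.134, 0.191, 0.011]
contact_force: [-0.1, -1.0, 0.7]
grip_width: 31.9
grip_force: 0.0
```

```bash
python3 -c "
from h import *
c=snap('side');t=snap('top')
for n,x in(('t',t),('s',c)):
  m=cv2.inRange(cv2.cvtColor(x['frame'],cv2.COLOR_RGB2HSV),(17,110,70),(32,255,255))
  k,l,st,ce=cv2.connectedComponentsWithStats(m)
  print(n,[(st[i].tolist()) for i in range(1,k) if st[i,4]>12])
hsv=cv2.cvtColor(c['frame'],cv2.COLOR_RGB2HSV)
m=cv2.inRange(hsv,(0,140,60),(8,255,255))|cv2.inRange(hsv,(172,140,60),(180,255,255))
ys,xs=np.where(m[200:270,350:420]);print('red',len(xs),xs.min()+350,xs.max()+350,ys.min()+200,ys.max()+200)
to(474.5,50,135)
"
```

```text
t [[400, 172, 14, 11, 102], [488, 195, 8, 8, 32], [497, 259, 12, 10, 71]]
s [[326, 105, 7, 6, 36], [393, 266, 14, 27, 250], [412, 409, 10, 20, 118], [328, 420, 13, 26, 206]]
red 25 378 379 217 255
pos [ 610.8 -104.4  220.4] yaw 6.96 units [-2.919 -4.247  2.126] t 30.65 w 32.3 f [-0.16  0.13  0.47]
```

w200 stands on the pan, the beam is still on its stop, and the other two weights stand in the tray. Now the poise.

>>> {"op": "jog_arm", "data": {
  "commands": "-0.483 -0.708 0 0 0.65;-0.483 -0.708 0 0 0.65;-0.483 -0.708 0 0 0.65;-0.483 -0.708 0 0 0.65;-0.483 -0.708 0 0 0.65;-0.483 -0.708 0 0 0.65;0 0 0.4 -0.83 0.65;0 0 0.8 0 0.65;0 0 0.8 0 0.65;0 0 0 0 0.65"
}}

```text
clock: 31.9
position: [471.9, 50.0, 136.8]
tcp_rot: [-3.128, -0.282, 0.01]
contact_force: [0.0, -0.1, -0.1]
grip_width: 32.2
grip_force: 0.0
```

```bash
python3 -c "
from h import *
c=snap('side');t=snap('top')
to(475.5,50,99)
cv2.imwrite('pics/k1.png',np.hstack([cv2.resize(x[a:a+130,b:b+130],(395,395),interpolation=cv2.INTER_CUBIC) for x,a,b in((c['frame'],180,270),(t['frame'],170,270))])[:,:,::-1])
"
```

```text
pos [474.6  50.5 139.4] yaw 10.29 units [0.022 0.016 1.009] t 32.0 w 32.2 f [ 0.53 -0.19  1.07]
```

View pics/k1.png

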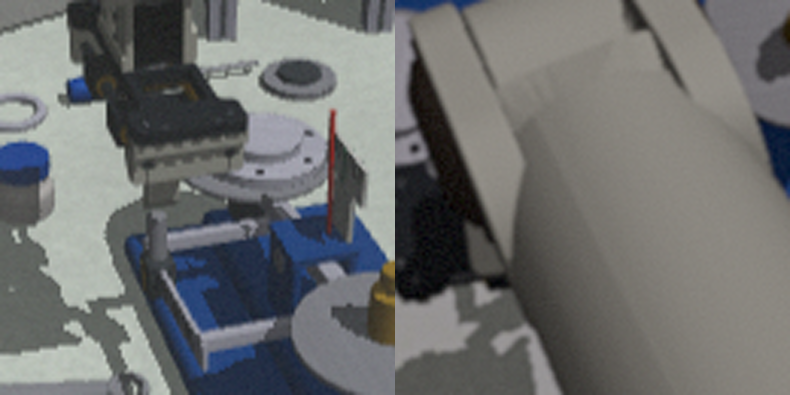

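The near finger tip is at side crop (160,190), just above the knob top at (156,215) and aligned within about 2 mm. I descend around the knob.

>>> {"op": "jog_arm", "data": {
  "commands": "0 0 0.2 0 0.65;0 0 0.2 0 0.65;0 0 0.2 0 0.65;0 0 0.2 0 0.65;0 0 0.15 0 0.65;0 0 0.05 0 0.65;0 0 0 0 0.65",
  "grip_force": 3
}}

```text
clock: 32.88
position: [474.6, 50.3, 98.9]
tcp_rot: [-3.129, -0.282, 0.0]
contact_force: [-0.1, 0.3, -0.1]
grip_width: 32.0
grip_force: 0.0
```

```bash
cat >> h.py <<'E'
def pointer(c=None):
    c=c or snap('side')
    hsv=cv2.cvtColor(c['frame'],cv2.COLOR_RGB2HSV)
    f=c['frame'].astype(int); m=((f[...,0]-np.maximum(f[...,1],f[...,2]))>40)[200:275,350:420]
    ys,xs=np.where(m); 
    if len(xs)<5: print('nored');return
    top=xs[ys<=ys.min()+6].mean()+350; p=np.polyfit(ys,xs,1)
    print('pointer n',len(xs),'topx',top.round(2),'slope',p[0].round(4),'topy',ys.min()+200,'boty',ys.max()+200)
def angle(n=1):
    # beam angle from the height of the w200 knob (brass blob) in the side view
    v=[]
    for i in range(n):
        c=snap('side'); m=cv2.inRange(cv2.cvtColor(c['frame'],cv2.COLOR_RGB2HSV),(17,110,70),(32,255,255))[250:320,380:420]
        ys,xs=np.where(m); v.append((xs.mean()+380,ys.mean()+250,len(xs)))
    print('w200',np.mean(v,0).round(2)); pointer(c)
E
python3 -c "
from h import *
to(475.5,50,99);fz(5);angle()
"
```

```text
pos [474.6  50.3  98.9] yaw 10.28 units [ 0.02   0.012 -0.001] t 32.875 w 32.0 f [-0.14  0.27 -0.11]
F [-0.    0.3  -0.12] [0.09 0.31 0.73]
w200 [400.42 279.3  241.  ]
pointer n 30 topx 379.0 slope -0.0358 topy 216 boty 254
```

>>> {"op": "jog_arm", "data": {
  "commands": "0 0 0 0 0.77;0 0 0 0 0.77;0 0.05 0 0 0.77;0 0.08 0 0 0.77;0 0.1 0 0 0.77;0 0.1 0 0 0.77;0 0.1 0 0 0.77;0 0.07 0 0 0.77;0 0.04 0 0 0.77;0 0 0 0 0.77"
}}

```text
clock: 34.42
position: [478.5, 28.7, 99.0]
tcp_rot: [3.129, 0.281, -0.0]
contact_force: [-1.4, 0.1, -0.4]
grip_width: 21.3
grip_force: 0.2
```

```bash
python3 -c "
from h import *
to(475.5,50,99);fz(5);angle()
"
```

```text
pos [478.5  28.7  99. ] yaw 10.26 units [ 0.02  -0.537 -0.   ] t 34.425 w 21.3 f [-1.44  0.08 -0.44]
F [0.05 0.48 0.1 ] [0.31 0.44 0.22]
w200 [400.38 279.43 241.  ]
pointer n 30 topx 379.0 slope -0.0342 topy 216 boty 255
```

>>> {"op": "jog_arm", "data": {
  "commands": "0 0.05 0 0 0.77;0 0.05 0 0 0.77;0 0.05 0 0 0.77;0 0.05 0 0 0.77;0 0.03 0 0 0.77;0 0.02 0 0 0.77;0 0 0 0 0.77;0 0 0 0 0.77"
}}

```text
clock: 35.72
position: [480.2, 18.9, 99.0]
tcp_rot: [3.129, 0.281, -0.0]
contact_force: [0.1, 0.1, 0.2]
grip_width: 21.0
grip_force: 0.1
```

```bash
python3 -c "
from h import *
to(475.5,50,99);angle(2)
c=snap('side');a=np.array
p=a([610.5,-104.5,160]);print(np.round(a(proj(c,p))-a(proj(c,p-[0,0,13.5])),2))
"
```

```text
pos [480.2  18.9  99. ] yaw 10.27 units [ 0.023 -0.786 -0.001] t 35.725 w 21.0 f [0.08 0.07 0.22]
w200 [400.07 282.89 239.  ]
pointer n 30 topx 380.3 slope -0.0714 topy 218 boty 255
[ 0.66 -5.62]
```

>>> {"op": "jog_arm", "data": {
  "commands": "0 0.03 0 0 0.77;0 0.03 0 0 0.77;0 0.03 0 0 0.77;0 0.03 0 0 0.77;0 0 0 0 0.77;0 0 0 0 0.77;0 0 0 0 0.77;0 0 0 0 0.77;0 0 0 0 0.77;0 0 0 0 0.77"
}}

```text
clock: 37.12
position: [481.1, 14.4, 99.0]
tcp_rot: [3.129, 0.281, -0.0]
contact_force: [-0.1, 0.2, 0.7]
grip_width: 21.0
grip_force: 0.2
```

```bash
python3 -c "
from h import *
to(475.5,50,99);angle(4)
"
```

```text
pos [481.1  14.4  99. ] yaw 10.27 units [ 0.021 -0.901  0.   ] t 37.125 w 21.0 f [-0.09  0.17  0.67]
w200 [399.96 284.67 236.  ]
pointer n 26 topx 381.0 slope -0.084 topy 219 boty 255
```

>>> {"op": "jog_arm", "data": {
  "commands": "0 -0.04 0 0 0.77;0 -0.04 0 0 0.76;0 0 -0.2 0 0.76;0 0 -0.5 0 0.76;0 0 -0.5 0 0.76;0 0 0 0 0.76;0 0 0 0 0.76;0 0 0 0 0.76;0 0 0 0 0.76;0 0 0 0 0.76"
}}

```text
clock: 38.58
position: [480.3, 17.7, 146.7]
tcp_rot: [-3.129, -0.282, 0.001]
contact_force: [-0.3, 0.0, -0.6]
grip_width: 22.0
grip_force: 0.0
```

```bash
python3 -c "
from h import *
to(475.5,50,99);angle(5);angle(5)
c=snap('side')
f=c['frame'].astype(int);g=(f[...,1]-np.maximum(f[...,0],f[...,2]))>15
ys,xs=np.where(g[200:275,350:420]);print('green',len(xs),xs.mean()+350 if len(xs) else '',ys.mean()+200 if len(xs) else '')
"
```

```text
pos [480.3  17.7 146.7] yaw 10.29 units [ 0.026 -0.817  1.192] t 38.575 w 22.0 f [-0.29  0.02 -0.58]
w200 [400.29 280.64 238.4 ]
pointer n 37 topx 379.5 slope -0.0451 topy 217 boty 255
w200 [400.26 280.7  235.4 ]
pointer n 36 topx 379.54 slope -0.0461 topy 217 boty 255
green 0
```

>>> {"op": "jog_arm", "data": {
  "commands": "0 0 0.5 0 0.77;0 0 0.5 0 0.77;0 0 0.2 0 0.77;0 0.06 0 0 0.77;0 0.06 0 0 0.77;0 0.06 0 0 0.77;0 0.06 0 0 0.77;0 0.06 0 0 0.77;0 0.06 0 0 0.77;0 0.02 0 0 0.77"
}}

```text
clock: 40.38
position: [483.6, 2.4, 99.1]
tcp_rot: [3.129, 0.281, 0.001]
contact_force: [0.3, 0.5, 0.3]
grip_width: 21.0
grip_force: 0.6
```

```bash
python3 -c "
from h import *
to(475.5,50,99);angle(2)"
```

```text
pos [483.6   2.4  99.1] yaw 10.26 units [ 0.013 -1.206  0.003] t 40.375 w 21.0 f [0.33 0.48 0.28]
w200 [399.51 286.96 233.5 ]
pointer n 27 topx 381.78 slope -0.1033 topy 219 boty 250
```

>>> {"op": "jog_arm", "data": {
  "commands": "0 -0.02 0 0 0.77;0 -0.03 0 0 0.76;0 -0.03 0 0 0.76;0 0 -0.2 0 0.76;0 0 -0.5 0 0.76;0 0 -0.5 0 0.76;0 0 0 0 0.76;0 0 0 0 0.76;0 0 0 0 0.76;0 0 0 0 0.76"
}}

```text
clock: 41.72
position: [482.2, 5.8, 146.5]
tcp_rot: [-3.129, -0.281, 0.002]
contact_force: [0.5, 0.6, -0.4]
grip_width: 22.1
grip_force: 0.0
```

```bash
python3 -c "
from h import *
to(475.5,50,99);angle(5);angle(8)"
```

```text
pos [482.2   5.8 146.5] yaw 10.28 units [ 0.032 -1.116  1.187] t 41.725 w 22.1 f [ 0.52  0.6  -0.38]
w200 [399.95 284.71 234.6 ]
pointer n 25 topx 381.0 slope -0.0846 topy 219 boty 252
w200 [399.93 284.79 236.5 ]
pointer n 21 topx 381.0 slope -0.0913 topy 219 boty 252
```

>>> {"op": "jog_arm", "data": {
  "commands": "0 0 -0.8 0 0.76;0 0 -0.8 0 0.76;-0.4 0.9 0 0 0.76;-0.4 0.9 0 0 0.76;-0.4 0.9 0 0 0.76;-0.4 0.9 0 0 0.76;-0.4 0.9 0 0 0.76;-0.4 0.9 0 0 0.76;-0.4 0.9 0 0 0.76;0 0 0 0 0.76"
}}

```text
clock: 43.62
position: [416.1, -265.6, 210.8]
tcp_rot: [3.129, 0.272, -0.001]
contact_force: [-0.5, 0.2, 0.5]
grip_width: 21.8
grip_force: 0.0
```

```bash
python3 -c "
from h import *
to(475.5,50,99);angle(6)
t=snap('top');r=cv2.imread('pics/top0.png')[:,:,::-1]
ref=cv2.imread('pics/side0.png')[:,:,::-1]
def top(f):
    f=f.astype(int);R_=(f[...,0]-np.maximum(f[...,1],f[...,2]));sub=R_[160:195,315:350]
    ys,xs=np.where(sub>30);w=sub[ys,xs];print('red',len(xs),(xs*w).sum()/w.sum()+315,(ys*w).sum()/w.sum()+160,'top rows',xs[ys<=ys.min()+2].mean()+315,ys.min()+160)
    G=f[...,1]-np.maximum(f[...,0],f[...,2]);ys,xs=np.where(G[160:195,315:350]>12);print('green',len(xs),xs.mean()+315 if len(xs) else 0,ys.mean()+160 if len(xs) else 0)
    return sub
a=top(r);b=top(t['frame'])
for s in(a,b): print(np.where(s[4:24]>15,s[4:24],0)[:, 8:32])
# pans from side/top: flange-pan shift in side view between start and now, by template match
c=snap('side');g0=cv2.cvtColor(ref,cv2.COLOR_RGB2GRAY).astype(np.float32);g1=cv2.cvtColor(c['frame'],cv2.COLOR_RGB2GRAY).astype(np.float32)
print('flange',cv2.phaseCorrelate(g0[215:245,328:380].copy(),g1[215:245,328:380].copy(),cv2.createHanningWindow((52,30),cv2.CV_32F)))
P=np.array([562.8,159.6,120]);print(np.array(proj(c,P+[0,0,13.5]))-proj(c,P))
"
```

```text
pos [ 416.1 -265.6  210.8] yaw 9.93 units [ 2.826 -7.517  2.789] t 43.625 w 21.8 f [-0.46  0.19  0.5 ]
w200 [399.9  284.87 238.  ]
pointer n 29 topx 381.0 slope -0.0853 topy 218 boty 255
red 8 329.83727810650885 174.65384615384616 top rows 329.5 173
green 0 0 0
red 8 335.9355742296919 173.30532212885154 top rows 336.0 172
green 0 0 0
[[ 0  0  0  0  0  0  0  0  0  0  0  0  0  0  0  0  0  0  0  0  0  0  0  0]
 [ 0  0  0  0  0  0  0  0  0  0  0  0  0  0  0  0  0  0  0  0  0  0  0  0]
 [ 0  0  0  0  0  0  0  0  0  0  0  0  0  0  0  0  0  0  0  0  0  0  0  0]
 [ 0  0  0  0  0  0  0  0  0  0  0  0  0  0  0  0  0  0  0  0  0  0  0  0]
 [ 0  0  0  0  0  0  0  0  0  0  0  0  0  0  0  0  0  0  0  0  0  0  0  0]
 [ 0  0  0  0  0  0  0  0  0  0  0  0  0  0  0  0  0  0  0  0  0  0  0  0]
 [ 0  0  0  0  0  0  0  0  0  0  0  0  0  0  0  0  0  0  0  0  0  0  0  0]
 [ 0  0  0  0  0  0  0  0  0  0  0  0  0  0  0  0  0  0  0  0  0  0  0  0]
 [ 0  0  0  0  0  0 18 20  0  0  0  0  0  0  0  0  0  0  0  0  0  0  0  0]
 [ 0  0  0  0  0 17 42 47 20  0  0  0  0  0  0  0  0  0  0  0  0  0  0  0]
 [ 0  0  0  0 
[... 1634 characters left out ...]
0]
 [ 0  0  0  0  0  0  0  0  0  0  0  0 24 22  0  0  0  0  0  0  0  0  0  0]
 [ 0  0  0  0  0  0  0  0  0  0  0  0 31 23  0  0  0  0  0  0  0  0  0  0]
 [ 0  0  0  0  0  0  0  0  0  0  0  0 25 18  0  0  0  0  0  0  0  0  0  0]
 [ 0  0  0  0  0  0  0  0  0  0  0  0 22  0  0  0  0  0  0  0  0  0  0  0]
 [ 0  0  0  0  0  0  0  0  0  0  0  0 20  0  0  0  0  0  0  0  0  0  0  0]
 [ 0  0  0  0  0  0  0  0  0  0  0  0 25  0  0  0  0  0  0  0  0  0  0  0]
 [ 0  0  0  0  0  0  0  0  0  0  0 17 21  0  0  0  0  0  0  0  0  0  0  0]
 [ 0  0  0  0  0  0  0  0  0  0  0  0 17  0  0  0  0  0  0  0  0  0  0  0]]
flange ((0.28395569764151674, -4.958194356370502), 0.8053174519244536)
[ 0.20584089 -4.87255309]
```

```bash
python3 -c "
from h import *
angle(4);print(hand_in())"
```

```text
w200 [399.91 284.86 236.  ]
pointer n 31 topx 381.0 slope -0.0879 topy 218 boty 255
the job is handed in; nothing more can be done
None
```

The job is handed in: the 200 g weight stands on the pan and the poise is set at roughly 40 mm (judged from the push distances), so the flange weighs about 240 g. The beam rests level to within about 0.006 rad with the hand clear. I also gripped the 100 g weight once by its body and tried it on the pan before putting it back in the tray.

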